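Tighten the tank cap until it slips

ROBOT

A 6-joint arm with a two-finger parallel gripper is mounted at the origin on the work surface. World frame = base frame: x ahead of the robot, y to its left, z up, the work surface at z = 0. Lengths are in m, angles in degrees, forces in N, time in s.
With the tool pointing down it reaches from about 0.35 to 0.725 m from the base axis. Payload 6 kg.
Tool frame: the origin (TCP) lies on the centre line of the jaws, within the pads' length; the fingertips stand env.nose_length ahead of it and the grasp point (between the pads) lies 5 mm behind it (env.nose_length is the distance from the TCP to the fingertips, in m); z points along the fingers, y is the direction in which the jaws open and shut (so a half turn about z gives the same grasp; the last joint's range is limited). The gripper opens to 85 mm and grips with 20 to 120 N. Pads are 22 mm wide; open, the fingers measure 114 mm over their backs; the gripper's body (76 mm by 85 mm) begins 54 mm behind the grasp point. The pads swing forward as they close: fully open they stand 13 mm farther back than shut.
Start: joints at [-47.401, 2.303, 4.859, 0, -92.561, -19.12], TCP at [0.239, -0.55, 0.245] pointing down, gripper open.
Joint ranges: [-146.85, 146.85], [-73.84, 115.35], [-62.03, 85.46], [-188.31, 113.3], [-161.28, -10.13], [-171.36, 171.36]. Speed limits (degrees/s): [147.25, 147.25, 172.46, 180, 180, 180].

INTERFACE

Orientations are given as [roll, pitch, yaw] about the fixed x, y, z axes, in that order (R = Rz(yaw) Ry(pitch) Rx(roll)).
In Python, from bench import env gives the robot as it stands.
- The arm moves only by the tool play_rows, never from a script. Its argument "plan" is one flat list of numbers, 5 for each row, row after row: the shift along the tool's x, y, z in mm, then the turn about the tool's z in rad, then the finger opening in mm, from 0 to 85.4. A call has 1 to 20 rows; each row is the pose to reach, as a shift and turn from the pose commanded when the call began, along the tool's axes at that moment; what a row does not reach only later rows make up. A row lasts 1/12 s, in which the tool goes at most 41.7 mm and 7.16 degrees, less where a joint would pass 70% of its speed; a pose out of reach is approached as far as the arm can. A call with a gripper value outside its range is refused whole. The fingers move at their own pace and stop on an object; "newtons" is the grip in N (left out, the last holds). Time passes only in rows, so rows that repeat a pose let the fingers close. It gives the time, the measured TCP pose, the force and the opening at its end, in the units of the state.
- env.state(): the state, without advancing time (a new reading comes with each control period).
- env.grab_frame(name): name is "scene" or "top"; returns a dict with "image" (400x640x3 uint8, red, green, blue), "depth" (400x640 float32, m along the optical axis (not along the pixel's ray), 0 where there is no reading), "camera_matrix" (3x3 intrinsics, pixels), "k1" (the pictures are not rectified: a ray, as slopes to the right and down, at radius r is drawn at 1 + k1 r^2 times it, then the intrinsics apply), "view" (4x4, takes a point from world to camera coordinates). Camera axes: x right, y up, looking along -z (the intrinsics and any distortion apply to the point x, -y, -z); pixel columns grow to the right and rows downward; lengths in m; the calibration is good to about 2 mm. A picture is of the moment at which its call begins.
- env.job_done(): hands the job in, once; it reports no verdict.
The state is a dict: "time_s": time; "qpos": joint angles; "joint_vel": joint speeds; "joint_efforts": joint torques, N m; "tool_pos": TCP position; "ee_rot": TCP orientation; "force": force on the tool from outside, world axes, zero at the start; "torque": the same for the moment, N m; "opening": finger opening in m.
Only numpy, scipy, OpenCV 4.12 (cv2) and the standard library are available. Lean on these libraries where they do the work, as an engineer would, in place of code of your own. Each camera call takes 0.05 s, during which the arm holds its last target. There are 200 camera calls.

TASK

While servicing the drinks machine, tighten the loose filler cap of the square tank: turn it clockwise (seen from above) by its bar until it is fully home and its torque limiter slips, carrying on for a good 20 degrees of slipping, then let go. Leave the cap of the round canister as it is.

Things in the scene. Friction and masses are not known exactly. Their poses are not given: they have to be found in the camera images.
- tank_cap_bar (a point): Loose grey cap on the fixed ivory tank of SQUARE plan (130 x 130 mm, top 150 mm above the counter). Cap: an upright bar 52 long, 14 thick, 30 high, on a disc 66 across, 12 thick; under it a black collar 72 across, 10 thick. Site: on the cap's axis at the bar's centre, 193 mm above the counter, 15 below the bar's top, 15 above the disc. x along the bar, z up.
- tank_cap_thread (a joint): Turn of the tank cap's black threaded collar, rad, growing clockwise seen from above: 0 loosest, 0.9 fully home on its stop. Starts between 0.1 and 0.5. Turns easily (0.03 N m), carried along by the grey cap. The cap does not rise or sink.
- tank_cap_slip (a joint): Angle the grey cap has slipped clockwise past its collar, rad; 0 at the start. It slips at a steady 0.15 N m, so only once the collar is home, and stays where it is left. The bar's turn is the sum of both joints: 1.25 rad in one grasp is always enough, and more slipping does no harm. Turned back, cap and collar come loose together.
- can_cap_bar_end (a point): One end of the bar of a cap of the same shape and height on the fixed ROUND ivory canister (124 mm across, top 150 mm above the counter): not to be turned. Either vessel may stand left or right, centres at least 220 mm apart. Site: middle of the bar's end face, 26 mm from the cap's axis; x points along the bar away from the axis, z up.
Not all that is in view belongs to the job. Leave any yellow look-alike of the part that bears tank_cap_bar alone.

How it is judged:
By the outcome, as a careful person would: the job done as asked, in the order asked, and still so for the second after the job is handed in, with the robot touching nothing.
It also fails if it takes over 32 s, if anything falls off the work surface, if the arm or the gripper's body presses on something with over 40 N, if the wrist force passes 120 N, or if a joint passes its speed limit or range.

## Working session

There is one attempt and no reset: what is moved stays moved. The work goes in short steps, Python scripts to look and compute and a tool call to move; the robot and the scene stay as the last step left them, time stands still between calls to the robot, and variables do not carry over. Pictures are saved under pics/ and viewed, about 8 in all and at most 12, crops included, and the job is handed in when it is done.

Besides the shell and the picture viewer there is one more tool, called after "Request:" by a JSON object that holds its "method" and its "body", one argument or row to a line. play_rows: Moves the arm, as the interface text tells. Its arguments: {"type":"object","properties":{"plan":{"type":"array","items":{"type":"number"}},"newtons":{"type":"number"}},"required":["plan"]}

```bash
ls; mkdir -p pics; cat > h.py <<'E'
import numpy as np, cv2
from bench import env
def grab(n):
    f=env.grab_frame(n); np.savez(f'{n}.npz',**{k:np.asarray(v) for k,v in f.items()}); return f
def cloud(f):
    # world point for each pixel
    K=np.asarray(f['camera_matrix']);d=np.asarray(f['depth']);h,w=d.shape
    u,v=np.meshgrid(np.arange(w),np.arange(h))
    p=cv2.undistortPoints(np.stack([u,v],-1).reshape(-1,1,2).astype(np.float64),K,np.array([float(f['k1']),0,0,0,0])).reshape(h,w,2)
    c=np.stack([p[...,0]*d,-p[...,1]*d,-d,np.ones_like(d)],-1)
    return (c@np.linalg.inv(np.asarray(f['view'])).T)[...,:3]
E
python3 - <<'E'
from h import *
s=env.state();print(s,env.nose_length)
for n in('scene','top'):
    f=grab(n);cv2.imwrite(f'pics/{n}0.png',cv2.cvtColor(np.asarray(f['image']),cv2.COLOR_RGB2BGR))
    print(n,f['k1'],f['camera_matrix'],f['view'],(np.asarray(f['depth'])>0).mean())
E
```

```text
pics
{'time_s': 0.0, 'qpos': array([-4.73992559e+01,  2.33875051e+00,  4.80194379e+00, -2.79959373e-02,
       -9.25617071e+01, -1.91219520e+01]), 'joint_vel': array([-0.11305625, -0.02239678,  0.00559729, -0.03532525, -0.06495758,
        0.01388163]), 'joint_efforts': array([ 1.55232639e-03, -3.68207073e+01,  3.47409546e+01,  6.93200067e+00,
       -5.31084283e-03,  8.87738361e-05]), 'tool_pos': array([ 0.2390296 , -0.54999612,  0.24426934]), 'ee_rot': array([ 1.79897760e+02, -5.84426056e-03, -1.56519975e+02]), 'force': array([0.45177782, 0.16411821, 0.1694973 ]), 'torque': array([-0.0408793 ,  0.03405994,  0.02882839]), 'opening': 0.08538180566359077} 0.014
scene -0.05673742173637709 [[446.38550472   0.         324.74229718]
 [  0.         446.38550472 197.21749595]
 [  0.           0.           1.        ]] [[-0.49038463  0.87149282 -0.00481376  0.20457367]
 [-0.82523729 -0.4625669   0.32406061  0.38566613]
 [ 0.28018981  0.16288684  0.94602407 -1.24623816]
 [ 0.          0.          0.          1.        ]] 0.996078125
top -0.08550111658999697 [[477.02830155   0.         324.66170157]
 [  0.         477.02830155 196.26105686]
 [  0.           0.           1.        ]] [[-0.03910559 -0.99921791 -0.00585761  0.06179543]
 [ 0.97678952 -0.03946202  0.21053497 -0.54381848]
 [-0.21060147  0.00251144  0.97756878 -1.32578059]
 [ 0.          0.          0.          1.        ]] 0.99601171875
```

View pics/scene0.png

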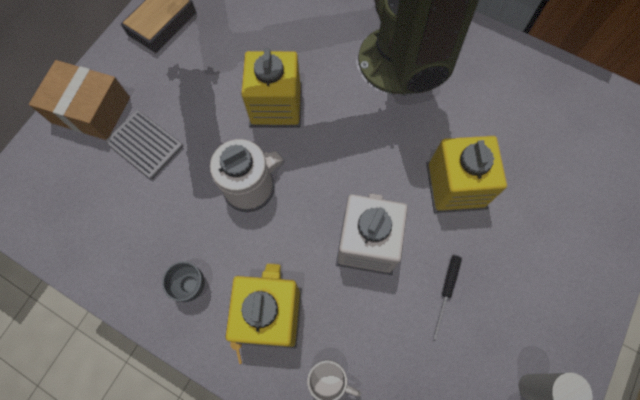

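View pics/top0.png

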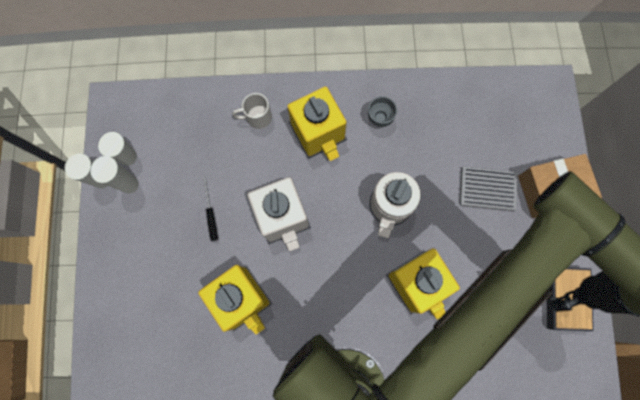

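Candidates: ivory square tank at scene (373,230) / top (276,208). The round ivory canister is at scene (240,165) / top (398,195), and there are three yellow square look-alikes. Only the first is both ivory and square, so I'll measure it and confirm it in one enlarged crop.

```bash
cat > m.py <<'E'
from h import *
def meas(f,px,tag,r=60):
    P=cloud(f);img=np.asarray(f['image']).astype(int);h,w=P.shape[:2]
    v,u=np.mgrid[:h,:w];near=np.hypot(u-px[0],v-px[1])<r
    for nm,lo,hi in(('bartop',.198,.220),('disc',.170,.187)):
        m=near&(P[...,2]>lo)&(P[...,2]<hi)
        q=P[m];
        if len(q)<10: print(tag,nm,'few',len(q));continue
        (cx,cy),(a,b),ang=cv2.minAreaRect((q[:,:2]*1000).astype(np.float32))
        C=np.cov(q[:,:2].T);wv,V=np.linalg.eigh(C)
        print(tag,nm,len(q),'med z %.4f'%np.median(q[:,2]),'mean',q.mean(0).round(4),'rect',round(cx,1),round(cy,1),round(a,1),round(b,1),'axis deg %.1f'%(np.degrees(np.arctan2(V[1,1],V[0,1]))%180))
E
python3 - <<'E'
from m import *
S=dict(np.load('scene.npz'));T=dict(np.load('top.npz'))
meas(S,(373,230),'tank S',45);meas(T,(276,208),'tank T',40)
meas(S,(238,163),'can S',40);meas(T,(398,193),'can T',35)
# triangulate bar-top centres by ray intersection later; crop
a=cv2.resize(S['image'][160:300,310:440],None,fx=3,fy=3,interpolation=2);b=cv2.resize(T['image'][150:290,215:345],None,fx=3,fy=3,interpolation=2)
cv2.imwrite('pics/crop1.png',cv2.cvtColor(np.hstack([a,b]),cv2.COLOR_RGB2BGR))
E
```

```text
tank S bartop 194 med z 0.2077 mean [0.5082 0.1688 0.2074] rect 506.4 168.6 51.5 14.0 axis deg 1.4
tank S disc 649 med z 0.1779 mean [0.5092 0.169  0.1779] rect 507.4 168.6 67.3 67.3 axis deg 90.4
tank T bartop 115 med z 0.2079 mean [0.5053 0.1717 0.2074] rect 505.6 172.0 51.4 14.9 axis deg 3.2
tank T disc 380 med z 0.1777 mean [0.503  0.1711 0.1776] rect 505.5 172.6 66.4 67.3 axis deg 94.7
can S bartop 193 med z 0.2079 mean [ 0.5274 -0.1582  0.2069] rect 526.7 -159.2 15.5 50.1 axis deg 152.8
can S disc 474 med z 0.1785 mean [ 0.5307 -0.1533  0.1785] rect 526.6 -158.7 67.3 65.8 axis deg 69.9
can T bartop 108 med z 0.2073 mean [ 0.5247 -0.1559  0.207 ] rect 525.8 -156.5 12.9 53.1 axis deg 150.4
can T disc 385 med z 0.1776 mean [ 0.5239 -0.1554  0.1775] rect 525.8 -156.2 67.5 65.1 axis deg 63.9
```

View pics/crop1.png

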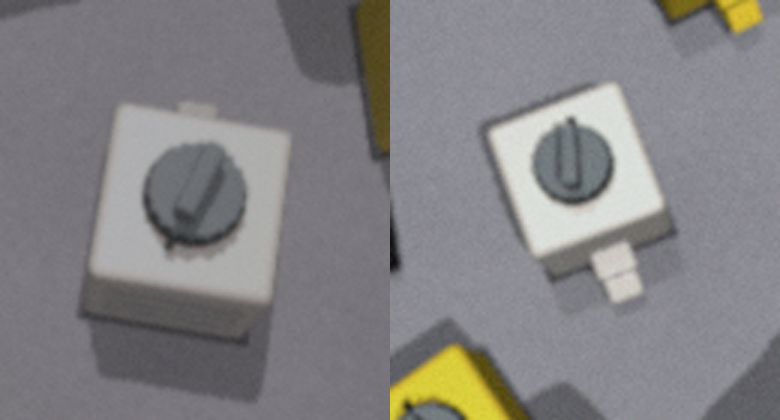

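The crop confirms the ivory square tank with a grey bar cap. The two views agree on the bar top at z≈0.208, with its centre at about (0.506, 0.170) and the bar along about 2° yaw. I'll start with a lift that also checks the turn sign.

Request:
{"method": "play_rows", "body": {
  "plan": [0,0,-20,-0.1,85,0,0,-40,-0.2,85,0,0,-55,-0.3,85],
  "newtons": 60
}}

```text
time_s: 0.35
tool_pos: [0.2389, -0.5503, 0.3013]
ee_rot: [180.0, -0.0, -139.1]
force: [1.0, -0.8, 0.7]
opening: 0.0849
```

```bash
cat > go.py <<'E'
from h import *
from scipy.spatial.transform import Rotation as R
def go(t,yaw):
    s=env.state();r=R.from_euler('xyz',s['ee_rot'],degrees=True)
    d=r.inv().apply(np.array(t)-s['tool_pos'])*1000
    print('t',round(s['time_s'],2),s['tool_pos'].round(4),s['ee_rot'].round(2),s['qpos'].round(1),'F',s['force'].round(1),'Tz',s['torque'].round(3),'open',round(s['opening'],4))
    print('shift',d.round(1),'turn',round(-np.radians((yaw-s['ee_rot'][2]+180)%360-180),3))
E
python3 -c "
from go import *
go((.506,.1703,.30),2.3)"
```

```text
t 0.35 [ 0.2389 -0.5503  0.3013] [ 1.7999e+02 -2.0000e-02 -1.3906e+02] [-47.4   3.1  11.5   0.  -98.4  -1.6] F [ 1.  -0.8  0.7] Tz [-0.058 -0.012 -0.006] open 0.0849
shift [-674.   369.3    1.1] turn -2.467
```

Request:
{"method": "play_rows", "body": {
  "plan": [-34,18.5,0,-0.12,85,-68,37,0,-0.24,85,-101,55.5,0,-0.36,85,-135,74,0,-0.48,85,-168,92,0,-0.6,85,-202,111,0,-0.72,85,-236,129,0,-0.84,85,-270,148,0,-0.96,85,-303,166,0,-1.08,85,-337,185,0,-1.2,85,-371,203,0,-1.32,85,-404,222,0,-1.44,85,-438,240,0,-1.56,85,-472,259,0,-1.68,85,-506,277,0,-1.8,85,-539,296,0,-1.92,85,-573,314,0,-2.04,85,-607,332,0,-2.16,85,-640,351,0,-2.28,85,-674,369,0,-2.4,85]
}}

```text
time_s: 2.02
tool_pos: [0.5099, 0.1709, 0.3]
ee_rot: [-180.0, 0.0, -1.4]
force: [-0.1, 0.3, 0.7]
opening: 0.0851
```

```bash
python3 -c "
from go import *
go((.506,.1703,.25),2.3)"
```

```text
t 2.02 [0.5099 0.1709 0.3   ] [-1.7999e+02  2.0000e-02 -1.4500e+00] [ 39.9  -6.4   2.1  -0.  -98.5  48.6] F [-0.1  0.3  0.7] Tz [-0.111 -0.118  0.053] open 0.0851
shift [-3.9  0.7 50. ] turn -0.065
```

Request:
{"method": "play_rows", "body": {
  "plan": [0,0,0,-0.07,85,0,0,20,-0.07,85,0,0,40,-0.07,85,0,0,60,-0.07,85,0,0,75,-0.07,85,0,0,90,-0.07,85,0,0,98,-0.07,85,0,0,103,-0.07,85,0,0,103,-0.07,85,0,0,103,-0.07,85]
}}

```text
time_s: 2.85
tool_pos: [0.51, 0.1688, 0.1979]
ee_rot: [-180.0, -0.0, 2.2]
force: [0.6, 0.2, 0.3]
opening: 0.0851
```

```bash
python3 - <<'E'
from go import *
go((.506,.1703,.197),2.3)
f=grab('scene');t=grab('top')
a=cv2.resize(np.asarray(f['image'])[140:320,290:460],None,fx=2.2,fy=2.2,interpolation=2);b=cv2.resize(np.asarray(t['image'])[120:300,195:365],None,fx=2.2,fy=2.2,interpolation=2)
cv2.imwrite('pics/pre.png',cv2.cvtColor(np.hstack([a,b]),cv2.COLOR_RGB2BGR))
E
```

```text
t 2.85 [0.51   0.1688 0.1979] [-1.7999e+02 -4.0000e-02  2.1900e+00] [ 39.8  -7.4  -9.4   0.  -87.9  52.4] F [0.6 0.2 0.3] Tz [ 0.036 -0.008 -0.021] open 0.0851
shift [-4.  -1.6  0.9] turn -0.002
```

View pics/pre.png

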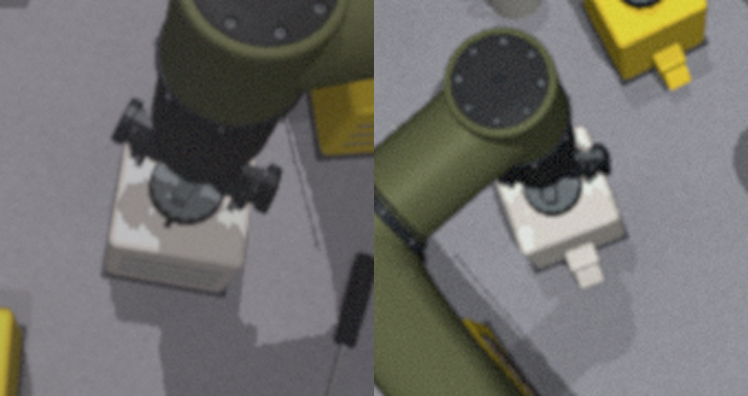

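The fingers straddle the bar cleanly and all clearances are fine. I'll correct x by −4 mm and y by −1.5 mm, then close.

Request:
{"method": "play_rows", "body": {
  "plan": [-4,-1.5,1,0,85,-4,-1.5,1,0,85,-4,-1.5,1,0,10,-4,-1.5,1,0,10,-4,-1.5,1,0,10,-4,-1.5,1,0,10,-4,-1.5,1,0,10,-4,-1.5,1,0,10,-4,-1.5,1,0,10,-4,-1.5,1,0,10,-4,-1.5,1,0,10,-4,-1.5,1,0,10],
  "newtons": 60
}}

```text
time_s: 3.95
tool_pos: [0.5058, 0.1702, 0.1965]
ee_rot: [-180.0, -0.0, 2.2]
force: [-0.1, -0.0, 1.2]
opening: 0.0127
```

```bash
python3 -c "
from go import *
go((.506,.1703,.197),2.3)"
```

```text
t 3.95 [0.5058 0.1702 0.1965] [-1.7999e+02 -1.0000e-02  2.1900e+00] [ 40.2  -7.9 -10.    0.  -87.8  52. ] F [-0.1 -0.   1.2] Tz [-0.055  0.138  0.094] open 0.0127
shift [ 0.2 -0.1 -0.5] turn -0.002
```

Gripped: the opening is 12.7 mm on the bar with near-zero force. Turning clockwise (+tool z).

Request:
{"method": "play_rows", "body": {
  "plan": [0,0,0,0.04,10,0,0,0,0.11,10,0,0,0,0.18,10,0,0,0,0.25,10,0,0,0,0.32,10,0,0,0,0.4,10,0,0,0,0.48,10,0,0,0,0.56,10,0,0,0,0.64,10,0,0,0,0.64,10]
}}

```text
time_s: 4.78
tool_pos: [0.5059, 0.1704, 0.1964]
ee_rot: [-180.0, -0.0, -34.6]
force: [-0.3, 1.2, 0.1]
opening: 0.0126
```

```bash
python3 -c "
from go import *
go((.506,.1703,.197),2.3)"
```

```text
t 4.78 [0.5059 0.1704 0.1964] [-179.97   -0.    -34.63] [ 40.2  -7.9 -10.   -0.  -87.8  15.2] F [-0.3  1.2  0.1] Tz [ 0.234  0.087 -0.048] open 0.0126
shift [ 0.1 -0.  -0.6] turn -0.645
```

Request:
{"method": "play_rows", "body": {
  "plan": [0,0,0,0.06,10,0,0,0,0.13,10,0,0,0,0.2,10,0,0,0,0.27,10,0,0,0,0.34,10,0,0,0,0.41,10,0,0,0,0.48,10,0,0,0,0.55,10,0,0,0,0.62,10,0,0,0,0.68,10,0,0,0,0.68,10,0,0,0,0.68,10]
}}

```text
time_s: 5.78
tool_pos: [0.506, 0.1705, 0.1964]
ee_rot: [-179.9, 0.0, -73.2]
force: [0.6, 1.7, 0.9]
opening: 0.0132
```

```bash
python3 - <<'E'
from go import *
go((.506,.1703,.197),2.3)
f=grab('scene');t=grab('top')
a=cv2.resize(np.asarray(f['image'])[140:320,290:460],None,fx=2.2,fy=2.2,interpolation=2);b=cv2.resize(np.asarray(t['image'])[120:300,195:365],None,fx=2.2,fy=2.2,interpolation=2)
cv2.imwrite('pics/turned.png',cv2.cvtColor(np.hstack([a,b]),cv2.COLOR_RGB2BGR))
E
```

```text
t 5.78 [0.506  0.1705 0.1964] [-1.7995e+02  3.0000e-02 -7.3240e+01] [ 40.2  -7.9 -10.   -0.  -87.8 -23.4] F [0.6 1.7 0.9] Tz [ 0.568 -0.418 -0.01 ] open 0.0132
shift [ 0.2  0.1 -0.6] turn -1.318
```

View pics/turned.png

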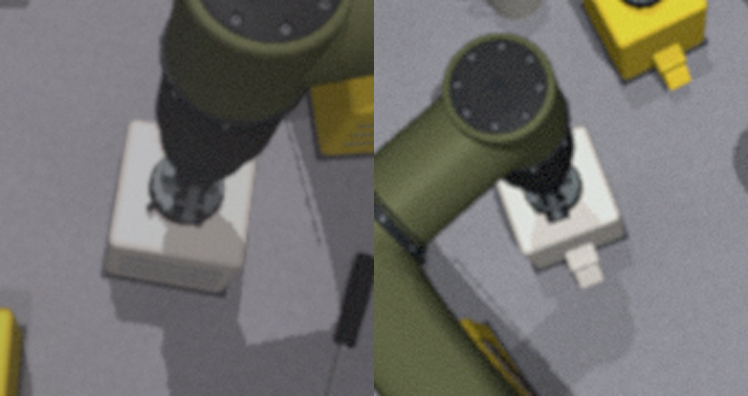

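The bar turned 75° (1.32 rad) in the grasp, and the collar's black pointer moved clockwise too. Releasing straight, then lifting.

Request:
{"method": "play_rows", "body": {
  "plan": [0,0,0,0,85,0,0,0,0,85,0,0,0,0,85,0,0,0,0,85,0,0,0,0,85,0,0,0,0,85,0,0,0,0,85,0,0,0,0,85,0,0,-15,0,85,0,0,-40,0,85,0,0,-70,0,85,0,0,-100,0,85,0,0,-100,0,85]
}}

```text
time_s: 6.97
tool_pos: [0.5073, 0.17, 0.3035]
ee_rot: [-179.4, 0.1, -73.5]
force: [-0.4, -0.4, 1.2]
opening: 0.0849
```

```bash
python3 -c "
from go import *
go((.39,-.10,.3),-73.2)"
```

```text
t 6.97 [0.5073 0.17   0.3035] [-1.7944e+02  5.0000e-02 -7.3470e+01] [ 40.2  -7.3   1.6   0.2 -98.3 -23.6] F [-0.4 -0.4  1.2] Tz [-0.069  0.03  -0.109] open 0.0849
shift [225.5 189.3   1.4] turn -0.005
```

Clear and lifted. Moving aside for a free view of the cap.

Request:
{"method": "play_rows", "body": {
  "plan": [28,24,0,0,85,56,48,0,0,85,84,71,0,0,85,112,95,0,0,85,140,119,0,0,85,168,142,0,0,85,197,166,0,0,85,225,189,0,0,85,225,189,0,0,85]
}}

```text
time_s: 7.72
tool_pos: [0.3868, -0.1034, 0.2976]
ee_rot: [-179.9, -0.1, -73.7]
force: [0.4, 0.1, 1.2]
opening: 0.0851
```

```bash
python3 - <<'E'
from m import *
S=grab('scene');T=grab('top')
meas(S,(373,230),'tank S',45);meas(T,(276,208),'tank T',40)
meas(S,(238,163),'can S',40);meas(T,(398,193),'can T',35)
a=cv2.resize(S['image'][160:300,310:440],None,fx=3,fy=3,interpolation=2);b=cv2.resize(T['image'][150:290,215:345],None,fx=3,fy=3,interpolation=2)
cv2.imwrite('pics/after.png',cv2.cvtColor(np.hstack([a,b]),cv2.COLOR_RGB2BGR))
E
```

```text
tank S bartop 210 med z 0.2078 mean [0.5075 0.1689 0.2071] rect 506.5 168.8 15.1 52.1 axis deg 106.8
tank S disc 591 med z 0.1780 mean [0.5107 0.1691 0.1779] rect 506.3 168.7 68.3 66.9 axis deg 21.5
tank T bartop 119 med z 0.2070 mean [0.505  0.1718 0.207 ] rect 505.6 171.8 14.8 51.3 axis deg 106.8
tank T disc 363 med z 0.1777 mean [0.5025 0.1712 0.1778] rect 504.7 172.8 68.3 66.9 axis deg 14.4
can S bartop 190 med z 0.2080 mean [ 0.5271 -0.1581  0.2071] rect 526.4 -159.6 15.8 50.2 axis deg 151.8
can S disc 465 med z 0.1785 mean [ 0.5308 -0.1534  0.1784] rect 526.5 -159.3 67.7 65.9 axis deg 69.9
can T bartop few 5
can T disc 104 med z 0.1777 mean [ 0.5432 -0.1415  0.1774] rect 544.4 -140.4 19.3 52.0 axis deg 130.2
```

View pics/after.png

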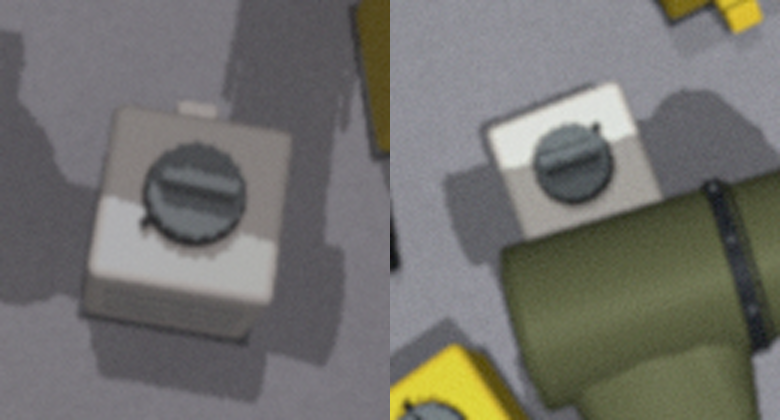

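```bash
python3 -c "
from bench import env
print(env.job_done())"
```

```text
the job is handed in; nothing more can be done
None
```

The square ivory tank's cap is tightened and the job is handed in. I gripped the bar once, turned it 1.32 rad clockwise, let go straight and moved the arm clear, at about 7.8 s on the robot's clock.

**Turn and slip:** both cameras put the bar at 75° clockwise of where it started. The black collar's pointer, read roughly by eye from the top view, moved only about 34° (0.6 rad). That leaves about 40° of slipping, so the collar is home and the 20° asked for is well covered.

**Other checks:**
- **Cap position:** its centre and height did not change.
- **Canister cap:** it did not turn. The scene camera gave 151.8° now against 152.8° before, which is within measuring noise. The top view of it was blocked by the arm at the end, so that view gave no check.
- **Forces:** the force readings, taken at the end of each move, stayed under 2 N.
- **Slip torque:** the wrist torque read after each turn, with the arm at rest, did not show the 0.15 N m slip. The evidence for slipping is therefore from the pictures only.

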